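# Fit the dust hood and open the suction gate

### The job

Make the dust extraction ready for sanding the clamped wooden urn: pick up the dust hood and push its sleeve down onto the suction spigot, with the bell mouth pointing straight at the urn, keeping hold of it until it is fully home on the flange. Then pull the gate's tab outwards until the gate is fully open, and let go. Leave the glue bottle, the mallet and the boards where they are.

Things in the scene. Friction and masses are not known exactly. Their poses are not given: they have to be found in the camera images.
- hood: Loose grey dust hood, 0.28 kg, standing on its sleeve. Origin: centre of the sleeve's lower edge; z up, x towards the bell mouth. Sleeve: upright tube, 58 mm outside, bore 50 mm, 64 mm tall, lowest 12 mm flared to 66 mm. On it a level barrel along x, 62 mm diameter, axis at z = 92 mm, from x = -34 to 24 mm, then a bell opening to 110 mm diameter at x = 64 mm. Total height 166 mm.
- hood_rib (a point): Top centre of the hood's grip: an upright black rib on the barrel, 60 mm long along the hood's x, 16 mm thick along its y, rising 43 mm above the barrel. This point is 166 mm above the hood's origin, right over the sleeve's axis. Axes as the hood's. The bell's rim comes 147 mm above the origin, 64 mm ahead.
- port: Suction port fixed to the bench: square metal gate housing 120 x 120 mm, 32 mm high (turned 30 degrees from the port's axes), on it a round flange, 110 mm diameter, top at z = 40 mm, and in its middle an upright steel spigot, 47 mm diameter, from z = 40 to 90 mm, the last 10 mm tapering to 39 mm. Origin: on the bench under the spigot's axis; z up.
- port_seat (a point): Point on the spigot's axis at the height of the flange's top (40 mm above the bench), where the origin of the hood comes when fully home. Axes as the port's.
- gate_tab (a point): Centre of the top edge of the gate's upright black tab, 85 mm above the bench. x: the level direction in which it is pulled open, away from the spigot; z up. Tab: 14 mm thick along x, 46 mm wide along y, from 20 to 85 mm above the bench, at the outer end of a flat gate plate (60 mm wide, top at 22 mm) that comes out of the housing. Shut, it stands 140 mm from the spigot's axis.
- gate (a joint): Slide of the gate in m: 0 = shut, 0.060 = fully open (end stop), growing as the tab moves away from the spigot. It stays where it is left; about 3 N of friction.
- urn: Workpiece: turned wooden urn with a short stem on top, 170 mm tall, up to 76 mm diameter, fixed upright on a dark round iron faceplate of 96 mm diameter, 14 mm thick. It stands about 170 mm from the spigot, at its far left or far right. Origin: on the bench under its axis.
- glue: Bystander: loose white glue bottle, 60 mm diameter, 170 mm tall, origin under its centre. It stands on the other side from the urn, about 170 mm from the spigot.
- mallet: Bystander: wooden mallet lying on the bench, handle 26 mm thick and 150 mm long towards its -x, head 65 x 120 x 64 mm; origin on the bench near the head's handle side.
- boards: Bystander: stack of three short boards, 180 x 80 x 42 mm, origin under its centre.

How it is judged:
By the outcome, as a careful person would: the job done as asked, in the order asked, and still so for the second after the job is handed in, with the robot touching nothing.
It also fails if it takes over 56 s, if anything falls off the work surface, if the arm or the gripper's body presses on something with over 40 N, if the wrist force passes 120 N, or if a joint passes its speed limit or range.

### The arm

A 6-joint arm with a two-finger parallel gripper is mounted at the origin on the work surface. World frame = base frame: x ahead of the robot, y to its left, z up, the work surface at z = 0. Lengths are in mm, angles in rad, forces in N, time in s.
With the tool pointing down it reaches from about 275 to 850 mm from the base axis. Payload 5.2 kg.
Tool frame: the origin (TCP) lies at the very end of the fingers, on their centre line; the grasp point (between the pads) lies grip_depth behind it (grip_depth is the distance from the TCP to the grasp point, in mm); z points along the fingers, y is the line along which they close (so a half turn about z gives the same grasp; the last joint's range is limited). The gripper opens to 85 mm and grips with 20 to 120 N. Pads are 22 mm wide; open, the fingers measure 114 mm over their backs; the gripper's body (76 mm by 85 mm) begins 54 mm behind the grasp point. The pads swing forward as they close: fully open they stand 13 mm farther back than shut.
Start: joints at [1.008, 0.259, 1.535, -0, 1.348, -0.203], TCP at [193.627, 514.795, 231.31] pointing down, gripper open.
Joint ranges: [-3.14, 3.14], [-0.91, 2.08], [0.19, 2.58], [-1.22, 4.36], [0.22, 2.71], [-3.12, 3.12]. Speed limits (rad/s): [2.57, 2.57, 3.14, 3.14, 3.14, 3.14].

### API

Orientations are given as a unit quaternion [x, y, z, w].
In Python, from plant import * gives the robot as it stands.
- The arm moves only by the tool move_arm, never from a script. Its arguments are lists of equal length, an entry for each row: "jaw": the closure, from -1 (fully open) to 1 (shut); "delta_pos": the shift along the tool's x, y, z in mm, a list of three; "spin": the turn about the tool's z in degrees. A call has 1 to 8 rows; each row is the pose to reach, as a shift and turn from the pose commanded when the call began, along the tool's axes at that moment; what a row does not reach only later rows make up. A row lasts 1/8 s, in which the tool goes at most 62.5 mm and 10.7 degrees, less where a joint would pass 70% of its speed; a pose out of reach is approached as far as the arm can. A call with a gripper value outside its range is refused whole. The fingers move at their own pace and stop on an object; "squeeze" is the grip in N (left out, the last holds). Time passes only in rows, so rows that repeat a pose let the fingers close. It gives the time, the measured TCP pose, the force, the opening and the grip force at its end, in the units of the state.
- get_state(): the state, without advancing time (a new reading comes with each control period).
- grab_frame(name): name is "scene" or "top" or "wrist"; returns the picture (480x640x3 uint8, red, green, blue); there is no depth.
- camera_model(name): a dict with "fx", "fy", "cx", "cy" (pixels), "world_from_camera" (4x4, takes a point from camera to world coordinates); the wrist camera has in their place "tool_from_camera" (4x4, takes a point from camera to tool coordinates, whose origin is the TCP and whose axes are the flange's). Camera axes: x right, y down, z forward; pixel columns grow to the right and rows downward; lengths in mm; the calibration is good to about 2 mm. A picture is of the moment at which its call begins: read the wrist's pose just before it. camera_model takes no time and is no camera call.
- finish_job(): hands the job in; it is judged then, once.
The state is a dict: "clock": time; "joints": joint angles; "qd": joint speeds; "tau": joint torques, N m; "position": TCP position; "tcp_rot": TCP orientation; "ft_force": force on the tool from outside, world axes, zero at the start; "moment": the same for the moment, N m; "gripper_width": opening from 0.0 (shut) to 1.0 (fully open); "grip_force": force on a finger pad.
Only numpy, scipy, OpenCV 4.12 (cv2) and the standard library are available. Lean on these libraries where they do the work, as an engineer would, in place of code of your own. Each camera call takes 0.05 s, during which the arm holds its last target. There are 200 camera calls.

## Working session

There is one attempt and no reset: what is moved stays moved. The work goes in short steps, Python scripts to look and compute and a tool call to move; the robot and the scene stay as the last step left them, time stands still between calls to the robot, and variables do not carry over. Pictures are saved under pics/ and viewed, at most 10 in all, crops included, and the job is handed in when it is done.

Besides the shell and the picture viewer there is one more tool, called after "Call:" as name(argument=value, ...) on one line, values as JSON. move_arm: Moves the arm, as the interface text tells. Its arguments: {"type":"object","properties":{"jaw":{"type":"array","items":{"type":"number"}},"delta_pos":{"type":"array","items":{"type":"array","items":{"type":"number"}}},"spin":{"type":"array","items":{"type":"number"}},"squeeze":{"type":"number"}},"required":["jaw","delta_pos","spin"]}

```bash
mkdir -p pics; ls
python3 - <<'E'
from plant import *
import cv2, numpy as np
s=get_state(); print(s)
for n in ("top","scene"):
    cv2.imwrite(f"pics/{n}0.png",cv2.cvtColor(grab_frame(n),cv2.COLOR_RGB2BGR))
    print(n,camera_model(n))
print(camera_model("wrist"))
E
```

```text
pics
{'clock': 0.0, 'joints': array([ 1.00823837e+00,  2.59371333e-01,  1.53607210e+00,  1.39621201e-05,
        1.34797615e+00, -2.02793646e-01]), 'qd': array([ 1.52474417e-03, -1.26467325e-03, -5.82358442e-04, -6.61144947e-04,
        3.44100477e-05,  5.13080784e-04]), 'tau': array([ 4.11423098e-04, -4.46020460e+01, -2.90572089e+01, -4.92199761e-04,
        1.16847127e-02,  1.21765177e-05]), 'position': array([193.32083706, 514.35793723, 230.46383614]), 'tcp_rot': array([ 1.78915081e-01,  9.83864096e-01, -8.44848620e-04, -3.47405202e-04]), 'ft_force': array([-1.06969587,  0.3708369 ,  0.84045074]), 'moment': array([ 0.05827365, -0.01998916,  0.010742  ]), 'grip_force': 0.0, 'gripper_width': 1.0020259545543087}
top {'fx': 452.65427478852274, 'fy': 452.65427478852274, 'cx': 309.12147588975466, 'cy': 232.33443613829968, 'world_from_camera': array([[-2.55888446e-02, -9.80593451e-01,  1.94375142e-01,
         3.25199754e+02],
       [-9.99197499e-01,  3.10821538e-02,  2.52637596e-02,
        -2.82239424e+01],
       [-3.08150752e-02, -1.93572685e-01, -9.80601880e-01,
         1.19603410
[... 331 characters left out ...]
,  4.34049811e-01, -6.46555992e-01,
         9.96513681e+02],
       [-7.42999650e-03, -8.26886561e-01, -5.62319670e-01,
         9.79199718e+02],
       [ 0.00000000e+00,  0.00000000e+00,  0.00000000e+00,
         1.00000000e+00]])}
{'fx': 361.56596137936697, 'fy': 361.56596137936697, 'cx': 315.59053560226505, 'cy': 243.25689183813088, 'tool_from_camera': array([[ 1.57194711e-05, -9.58808701e-01, -2.84052592e-01,
         7.16558826e+01],
       [ 9.99999994e-01, -1.55932198e-05,  1.07974321e-04,
         5.14200748e-01],
       [-1.07956013e-04, -2.84052592e-01,  9.58808695e-01,
        -1.42119802e+02],
       [ 0.00000000e+00,  0.00000000e+00,  0.00000000e+00,
         1.00000000e+00]])}
```

View pics/top0.png

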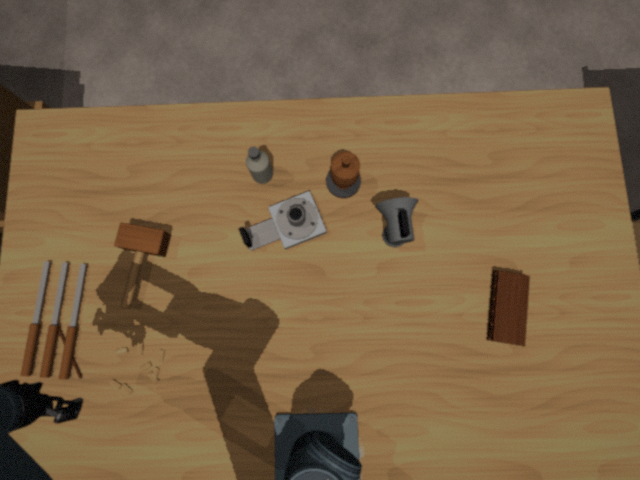

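View pics/scene0.png

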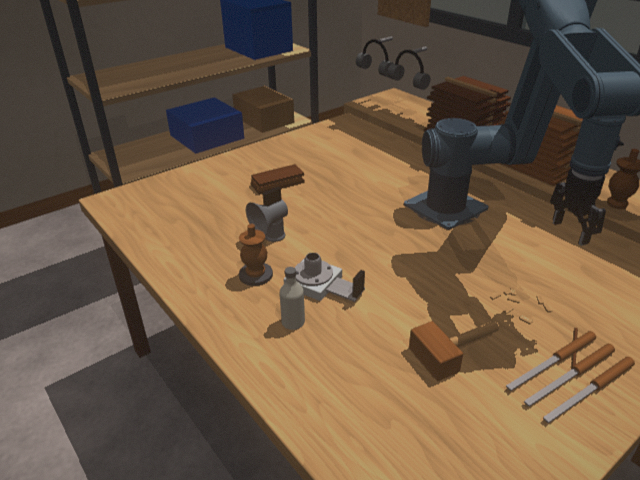

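The top view shows the spigot at (297,213), urn stem at (345,160), hood rib around (404,225) with the bell facing up in the picture, and the tab at (246,237). The scene view agrees. I'll enlarge the work area and compute rough positions.

```bash
cat > h.py <<'E'
from plant import *
import cv2, numpy as np
from scipy.spatial.transform import Rotation as R
def wfc(n,s=None):
    m=camera_model(n)
    if n!="wrist": return m,m["world_from_camera"]
    T=np.eye(4);T[:3,:3]=R.from_quat(s["tcp_rot"]).as_matrix();T[:3,3]=s["position"]
    return m,T@m["tool_from_camera"]
def ray(n,uv,z,s=None):
    m,T=wfc(n,s)
    d=T[:3,:3]@[(uv[0]-m["cx"])/m["fx"],(uv[1]-m["cy"])/m["fy"],1]
    return T[:3,3]+d*(z-T[2,3])/d[2]
def save(n,f,crop=None,k=1):
    s=get_state();im=cv2.cvtColor(grab_frame(n),cv2.COLOR_RGB2BGR)
    cv2.imwrite("pics/raw_"+f,im)
    if crop: x,y,w,h=crop; im=im[y:y+h,x:x+w]
    cv2.imwrite("pics/"+f,cv2.resize(im,None,fx=k,fy=k,interpolation=cv2.INTER_CUBIC))
    np.save("pics/"+f+".npy",np.r_[s["position"],s["tcp_rot"]]); return s,im
E
python3 - <<'E'
from h import *
save("top","top1.png",(230,130,200,130),4)
for n,uv,z in [("spigot",(297,213),90),("stem",(345,160),170),("disc",(343,182),14),("ribA",(403,210),166),("ribB",(406,237),166),("tab",(246,237),85),("rimL",(376,200),92),("rimR",(417,198),92),("glue",(255,152),170)]:
    print(n,ray("top",uv,z).round(0))
E
```

```text
spigot [595.  29.  90.]
stem [701. -92. 170.]
disc [696. -93.  14.]
ribA [ 575. -222.  166.]
ribB [ 511. -224.  166.]
tab [539. 159.  85.]
rimL [ 621. -170.   92.]
rimR [ 623. -272.   92.]
glue [730. 123. 170.]
```

View pics/top1.png

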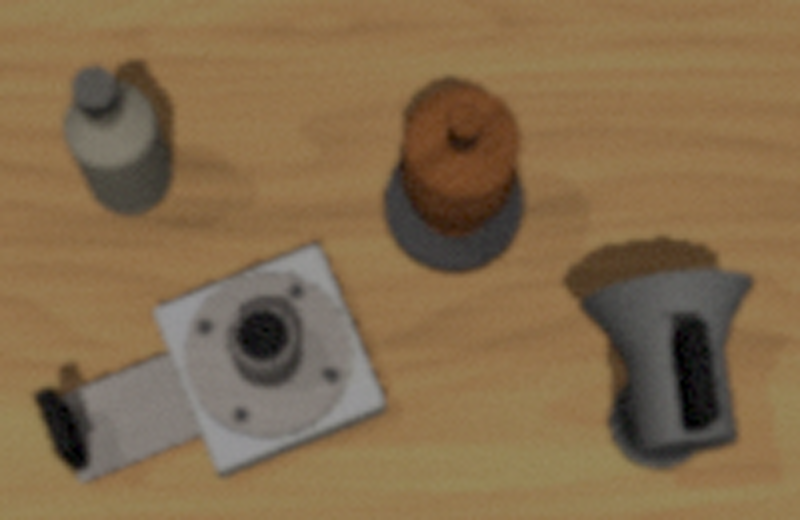

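Crop reading (÷4, +(230,130)): the spigot hole is at (295.8,213.3), the urn stem at (346,163), and the rib is centred near (404,224). World estimates: spigot (595,31), urn (698,-93), rib (543,-224) with yaw about 3°, tab (539,159). Next I move above the hood.

Call:
move_arm(jaw=[-1, -1, -1, -1, -1, -1, -1, -1], delta_pos=[[-73, -71, -70], [-147, -142, -70], [-220, -213, -70], [-293, -284, -70], [-344, -333, -70], [-344, -333, -70], [-344, -333, -70], [-344, -333, -70]], spin=[0, 0, 0, 0, 0, 0, 0, 0])

```text
clock: 1.15
position: [398.8, 79.9, 301.4]
tcp_rot: [0.179, 0.984, 0.0, 0.0]
ft_force: [1.4, -0.6, -0.1]
gripper_width: 1.002
grip_force: 0.0
```

Call:
move_arm(jaw=[-1, -1, -1, -1, -1, -1, -1, -1], delta_pos=[[-242, -234, 0], [-242, -234, 0], [-242, -234, 0], [-242, -234, 0], [-242, -234, 0], [-242, -234, 0], [-242, -234, 0], [-242, -234, 0]], spin=[-8, -16, -24, -24, -24, -24, -24, -24])

```text
clock: 2.15
position: [542.0, -221.3, 301.0]
tcp_rot: [-0.03, 1.0, 0.001, -0.0]
ft_force: [-0.3, -0.4, 0.2]
gripper_width: 1.0
grip_force: 0.0
```

Run:
```python
from h import *
s,im=save("wrist","w1.png")
print(s["position"],s["tcp_rot"],s["joints"])
g=cv2.cvtColor(im,cv2.COLOR_BGR2HSV)[...,2]
m=(g<45).astype(np.uint8)
for c in cv2.findContours(m,cv2.RETR_EXTERNAL,cv2.CHAIN_APPROX_SIMPLE)[0]:
    if cv2.contourArea(c)>400: print(cv2.contourArea(c),cv2.boundingRect(c),cv2.minAreaRect(c))
```

```text
[ 542.031071   -221.29745796  301.01645457] [-2.96858029e-02  9.99559061e-01  5.22414114e-04 -4.04002402e-04] [-5.78262503e-01  2.89251289e-01  1.32509184e+00  3.96446554e-04
  1.52850955e+00 -2.20845618e+00]
57435.0 (0, 303, 640, 177) ((319.5, 391.0), (176.0, 639.0), 90.0)
959.0 (370, 289, 62, 59) ((393.7201232910156, 311.02923583984375), (37.816619873046875, 68.65382385253906), 45.616058349609375)
649.0 (542, 261, 32, 29) ((557.5000610351562, 275.0), (26.16295051574707, 31.819805145263672), 45.0)
1290.0 (304, 194, 19, 78) ((312.9999694824219, 232.5), (17.999996185302734, 76.99998474121094), 0.0)
902.5 (89, 0, 21, 101) ((98.07096099853516, 49.607913970947266), (14.873473167419434, 100.63665771484375), 4.548041820526123)
530.0 (80, 0, 12, 93) ((85.44309997558594, 45.96724319458008), (7.3402533531188965, 92.428466796875), 3.3664605617523193)
```

View pics/w1.png

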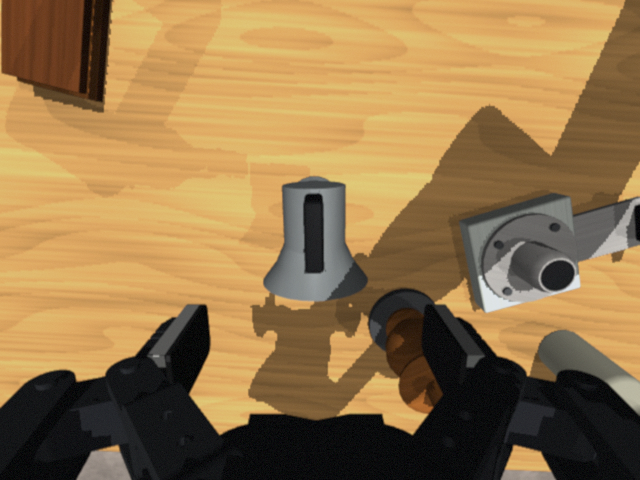

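The wrist view shows the rib upright at (313,233), aligned with the tool. The spigot's mouth is at (557,275) and the urn at lower centre.

Run:
```python
from h import *
p=np.load("pics/w1.png.npy"); s=dict(position=p[:3],tcp_rot=p[3:])
im=cv2.imread("pics/raw_w1.png"); g=cv2.cvtColor(im,cv2.COLOR_BGR2HSV)[...,2]
m=(g[180:285,295:335]<45)
ys,xs=np.nonzero(m)
for y in (200,215,230,245,260,268):
    r=xs[ys==y-180]; print(y,r.min()+295,r.max()+295)
for uv,z in [((313.5,194),166),((313.5,272),166),((313.5,233),166),((557.5,275),90)]:
    print(uv,ray("wrist",uv,z,s).round(1))
# rim extents of bell at z=92 (widest)
print(ray("wrist",(263.5,287),92,s).round(1),ray("wrist",(368,287),92,s).round(1))
r=R.from_quat(s["tcp_rot"]).as_matrix(); print("ycol",np.degrees(np.arctan2(r[1,1],r[0,1])))
for uv,z in [((295.8,213.3),90),((297.5,218.2),40),((346,163),170)]: print(ray("top",uv,z).round(1))
```

```text
200 305 321
215 304 322
230 305 322
245 305 322
260 306 322
268 306 322
(313.5, 194) [ 513.2 -224.2  166. ]
(313.5, 272) [ 577.1 -220.5  166. ]
(313.5, 233) [ 544.1 -222.4  166. ]
(557.5, 275) [594.5  35.9  90. ]
[ 625.4 -270.7   92. ] [ 618.9 -161.1   92. ]
ycol 93.40221923001879
[594.3  32.5  90. ]
[593.1  31.1  40. ]
[693.8 -93.8 170. ]
```

Call:
move_arm(jaw=[-1, -1, -1, -1, -1, -1, -1, -1], delta_pos=[[-5, -1, 40], [-5, -1, 80], [-5, -1, 115], [-5, -1, 145], [-5, -1, 160], [-5, -1, 169], [-5, -1, 169], [-5, -1, 169]], spin=[0, 0, 0, 0, 0, 0, 0, 0])

```text
clock: 3.2
position: [548.2, -223.3, 133.5]
tcp_rot: [-0.03, 1.0, -0.001, 0.001]
ft_force: [0.3, 0.4, 1.0]
gripper_width: 0.999
grip_force: 0.0
```

```bash
python3 -c "
import plant;print({k:v for k,v in vars(plant).items() if not k.startswith('_') and isinstance(v,(int,float,str,tuple,list))}, 'grip_depth' in vars(plant))"
```

```text
{'grip_depth': 18.700000000000003} True
```

Call:
move_arm(jaw=[1, 1, 1, 1, 1, 1, 1, 1], delta_pos=[[0, 0, 0], [0, 0, 0], [0, 0, 0], [0, 0, 0], [0, 0, 0], [0, 0, 0], [0, 0, 0], [0, 0, 0]], spin=[0, 0, 0, 0, 0, 0, 0, 0], squeeze=70)

```text
clock: 4.2
position: [547.7, -223.0, 132.5]
tcp_rot: [-0.03, 1.0, -0.0, 0.0]
ft_force: [-0.3, 0.3, 2.3]
gripper_width: 0.179
grip_force: 68.6
```

Call:
move_arm(jaw=[1, 1, 1, 1, 1, 1, 1, 1], delta_pos=[[0, 0, -15], [0, 0, -45], [0, 0, -85], [0, 10, -115], [0, 45, -120], [-2, 85, -120], [-4, 125, -120], [-4, 150, -120]], spin=[0, 0, 0, 0, 10, 20, 30, 40])

```text
clock: 5.2
position: [542.0, -71.0, 252.7]
tcp_rot: [0.316, 0.949, 0.0, -0.0]
ft_force: [0.5, -0.4, -3.4]
gripper_width: 0.175
grip_force: 68.7
```

Run:
```python
from h import *
s=get_state();print(s["position"],s["ft_force"],s["gripper_width"])
r=R.from_quat(s["tcp_rot"]).as_matrix(); print(np.degrees(np.arctan2(r[1,1],r[0,1])))
d=np.array([594-s["position"][0],32-s["position"][1],0]); print("tool delta",r.T@d)
```

```text
[542.03924978 -71.03328009 252.67556214] [ 0.51921573 -0.39639797 -3.41993822] 0.17502743249141905
53.1167558894732
tool delta [2.02778188e+01 1.13598354e+02 2.16403601e-02]
```

Call:
move_arm(jaw=[1, 1, 1, 1, 1, 1], delta_pos=[[4, 35, 0], [10, 70, 0], [16, 100, 0], [20, 114, 0], [20, 114, 0], [20, 114, 0]], spin=[4, 8, 12, 14.5, 14.5, 14.5])

```text
clock: 5.95
position: [594.2, 29.9, 252.3]
tcp_rot: [0.431, 0.902, -0.0, -0.0]
ft_force: [0.3, 0.2, -2.6]
gripper_width: 0.176
grip_force: 68.9
```

Run:
```python
from h import *
s,a=save("top","t2.png",(250,120,160,150),2.6)
s,b=save("scene","s2.png",(200,170,180,160),2.6)
s,c=save("wrist","w2.png")
A,B,C=[cv2.imread("pics/"+f) for f in("t2.png","s2.png","w2.png")]
h=390;f=lambda i:cv2.resize(i,(int(i.shape[1]*h/i.shape[0]),h))
m=np.hstack([f(A),f(B)]);print(A.shape,B.shape,m.shape)
cv2.imwrite("pics/m2.png",cv2.resize(m,(800,int(m.shape[0]*800/m.shape[1]))));print(800/m.shape[1])
print(s["position"],s["tcp_rot"])
```

```text
(390, 416, 3) (416, 468, 3) (390, 854, 3)
0.936768149882904
[594.28222801  29.60040105 252.38863585] [ 4.31613819e-01  9.02058458e-01 -2.09635525e-04 -7.93147696e-05]
```

View pics/m2.png

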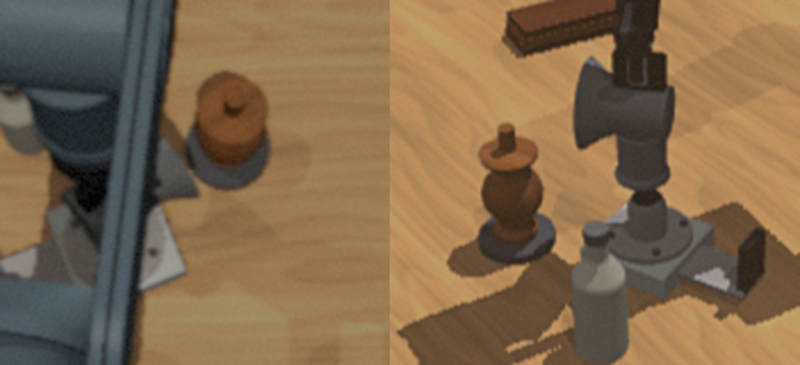

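View pics/w2.png

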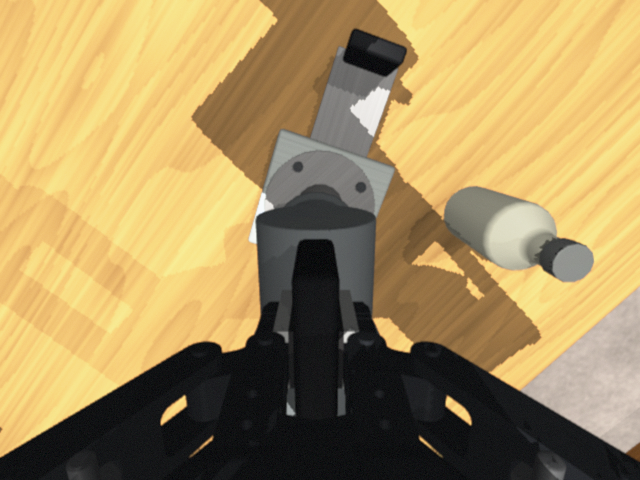

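The mosaic shows the hood held upright just above the spigot, with the bell toward the urn. The sleeve's lower edge is near (643,183) and the spigot top near (648,200). In the wrist view the flange's left and right edges lie at about x=265–375, row 190, and the tab at (378,50). Now I measure the relative offset.

Run:
```python
from h import *
p=np.load("pics/w2.png.npy"); s=dict(position=p[:3],tcp_rot=p[3:])
r=R.from_quat(s["tcp_rot"]).as_matrix()
im=cv2.imread("pics/raw_s2.png"); hsv=cv2.cvtColor(im,cv2.COLOR_BGR2HSV)
for v in range(234,276,3): # low-saturation runs near u=312
    ok=hsv[v,285:345,1]<70; u=27
    a=u
    while a>0 and ok[a]: a-=1
    b=u
    while b<59 and ok[b]: b+=1
    print(v,285+a,285+b,(a+b)/2+285,end=' | ')
def proj(n,P,s=None):
    m,T=wfc(n,s);c=np.linalg.inv(T)@np.r_[P,1];return np.array([m["fx"]*c[0]/c[2]+m["cx"],m["fy"]*c[1]/c[2]+m["cy"]])
print()
tip=s["position"].copy()
for n,P in [("sleeve bot",np.r_[tip[:2],120]),("sleeve mid",np.r_[tip[:2],150]),("sp top",[594,32,90]),("sp base",[594,32,40])]: print(n,proj("scene",P))
# wrist: expected flange/tab vs spigot guess
for uv,z in [((298,167),40),((361,187),40),((378,43),85)]: print(uv,ray("wrist",uv,z,s).round(1))
p1=np.load("pics/w1.png.npy"); s1=dict(position=p1[:3],tcp_rot=p1[3:])
for uv,z in [((555,227),40),((498,243),40),((507,291),40)]: print(uv,ray("wrist",uv,z,s1).round(1))
# flange edges in wrist row profile, rib end
for a in -30,: print("rib end",proj("wrist",tip+r@[30,0,-33.5],s),"barrel rear top",proj("wrist",tip+r@[34,0,9.5],s),"guess flange L/R",[proj("wrist",np.r_[594,32,40]+r@[0,q,0],s) for q in(-55,55)])
# top-cam bolts from crop1
t=[np.array(q)/4+[230,130] for q in[(297,290),(204,326),(331,375),(241,414)]]
print(np.mean([ray("top",q,40) for q in t],0))
```

```text
234 299 321 310.0 | 237 300 321 310.5 | 240 300 321 310.5 | 243 299 322 310.5 | 246 298 323 310.5 | 249 300 321 310.5 | 252 305 317 311.0 | 255 312 312 312.0 | 258 312 312 312.0 | 261 300 324 312.0 | 264 296 329 312.5 | 267 294 339 316.5 | 270 285 342 313.5 | 273 285 342 313.5 | 
sleeve bot [309.52087781 246.54135933]
sleeve mid [309.23948037 237.34896699]
sp top [310.41610219 255.89388759]
sp base [310.84986186 270.43169464]
(298, 167) [554.3  53.3  40. ]
(361, 187) [614.1  76.8  40. ]
(378, 43) [543.9 169.5  85. ]
(555, 227) [553.4  55.9  40. ]
(498, 243) [576.2  -5.6  40. ]
(507, 291) [635.6  17.5  40. ]
rib end [313.26087988 272.60199344] barrel rear top [313.84323638 227.91609702] guess flange L/R [array([260.91129253, 209.47881106]), array([371.45914163, 209.47710739])]
[594.33238183  32.21656423  40.        ]
```

Call:
move_arm(jaw=[1, 1, 1, 1, 1, 1, 1, 1], delta_pos=[[3.6, 4, 0], [3.6, 4, 10], [3.6, 4, 20], [3.6, 4, 27], [3.6, 4, 31], [3.6, 4, 35], [3.6, 4, 38], [3.6, 4, 38]], spin=[0, 0, 0, 0, 0, 0, 0, 0])

```text
clock: 7.1
position: [595.4, 35.8, 214.2]
tcp_rot: [0.431, 0.902, -0.0, -0.0]
ft_force: [-0.3, 1.0, -2.9]
gripper_width: 0.174
grip_force: 68.8
```

Run:
```python
from h import *
s,im=save("scene","s3.png",(250,190,130,110),6)
print(s["position"],s["ft_force"],s["moment"])
p1=np.load("pics/w1.png.npy"); s1=dict(position=p1[:3],tcp_rot=p1[3:])
for uv in((368,318),(402,289)): print(ray("wrist",uv,14,s1))
```

```text
[595.40152959  35.80527185 214.16997934] [-0.3096518   0.95497012 -2.92742512] [0.07032241 0.0166882  0.00029523]
[ 695.23376066 -141.85745856   14.        ]
[ 651.41861989 -102.35107003   14.        ]
```

View pics/s3.png

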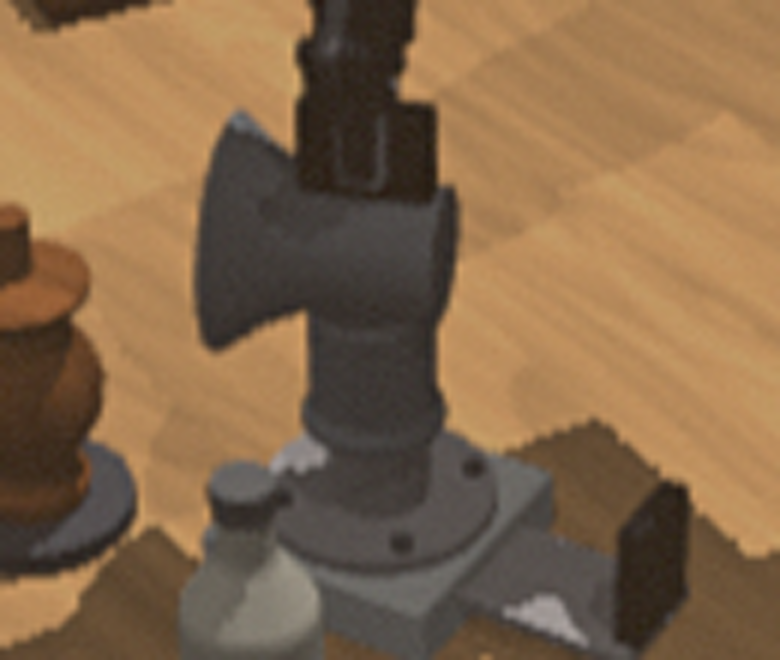

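The crop shows the sleeve's lower edge (centre about 374,425) over the spigot (about 380,480) with no contact force. Lateral error is 2 mm or less. I lower gently.

Call:
move_arm(jaw=[1, 1, 1, 1], delta_pos=[[0, 0, 3], [0, 0, 6], [0, 0, 9], [0, 0, 12]], spin=[0.5, 0.5, 0.5, 0.5])

```text
clock: 7.65
position: [595.4, 35.8, 202.0]
tcp_rot: [0.435, 0.9, -0.0, -0.0]
ft_force: [0.6, -0.2, -3.4]
gripper_width: 0.177
grip_force: 68.9
```

Call:
move_arm(jaw=[1, 1, 1, 1, 1, 1, 1, 1], delta_pos=[[0, 0, 4], [0, 0, 8], [0, 0, 12], [0, 0, 16], [0, 0, 20], [0, 0, 24], [0, 0, 27], [0, 0, 27]], spin=[0, 0, 0, 0, 0, 0, 0, 0])

```text
clock: 8.65
position: [595.3, 35.8, 175.0]
tcp_rot: [0.435, 0.9, -0.0, -0.0]
ft_force: [-0.1, 0.3, -3.8]
gripper_width: 0.176
grip_force: 68.9
```

Call:
move_arm(jaw=[1, 1, 1, 1], delta_pos=[[0, 0, 1.5], [0, 0, 2.5], [0, 0, 3], [0, 0, 3]], spin=[0, 0, 0, 0])

```text
clock: 9.15
position: [595.5, 35.9, 172.5]
tcp_rot: [0.435, 0.9, 0.0, 0.0]
ft_force: [-1.1, 0.7, -0.5]
gripper_width: 0.175
grip_force: 69.3
```

Contact is starting; push a little more.

Call:
move_arm(jaw=[1, 1, 1, 1], delta_pos=[[0, 0, 1], [0, 0, 2], [0, 0, 2.5], [0, 0, 2.5]], spin=[0, 0, 0, 0])

```text
clock: 9.65
position: [595.6, 35.9, 172.5]
tcp_rot: [0.435, 0.9, 0.0, 0.001]
ft_force: [-5.7, 0.9, 12.6]
gripper_width: 0.179
grip_force: 71.2
```

Seated: z stopped at 172.5 and the push reads 12.6 N. Now I release and rise.

Call:
move_arm(jaw=[1, -1, -1, -1, -1, -1, -1, -1], delta_pos=[[0, 0, -2], [0, 0, -2], [0, 0, -2], [0, 0, -2], [0, 0, -2], [0, 0, -20], [0, 0, -55], [0, 0, -100]], spin=[0, 0, 0, 0, 0, 0, 0, 0])

```text
clock: 10.65
position: [594.9, 35.8, 269.7]
tcp_rot: [0.435, 0.9, -0.0, -0.001]
ft_force: [1.0, 0.0, 0.8]
gripper_width: 0.998
grip_force: 0.0
```

Call:
move_arm(jaw=[-1, -1, -1, -1, -1, -1, -1, -1], delta_pos=[[20, 6, 0], [60, 18, 0], [100, 30, 0], [134, 40, 0], [134, 40, 0], [134, 40, 0], [134, 40, 0], [134, 40, 0]], spin=[-10, -20, -30, -40, -50, -60, -70, -73])

```text
clock: 11.65
position: [543.6, 165.7, 269.8]
tcp_rot: [-0.187, 0.982, -0.0, 0.0]
ft_force: [-0.3, 0.6, -0.2]
gripper_width: 1.004
grip_force: 0.0
```

Run:
```python
from h import *
s,im=save("wrist","w4.png")
print(s["position"],s["tcp_rot"])
r=R.from_quat(s["tcp_rot"]).as_matrix(); print(np.degrees(np.arctan2(r[1,1],r[0,1])))
```

```text
[543.6208606  165.73179883 269.75811452] [-1.87134055e-01  9.82334385e-01 -2.78139201e-05  3.35427259e-05]
111.57115579620567
```

View pics/w4.png

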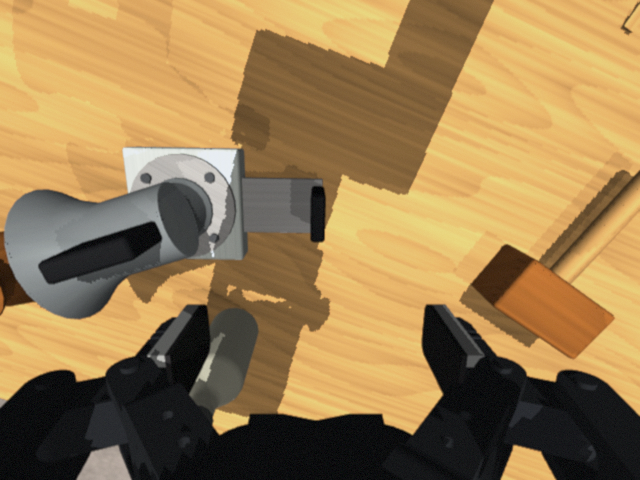

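The wrist view shows the hood on the spigot with its bell toward the urn. The tab is aligned with the tool, centred at (318,215), about +2 in x and +2.5 in y from the TCP. I descend and grip it.

Call:
move_arm(jaw=[-1, -1, -1, -1, -1, -1, -1, -1], delta_pos=[[2, 2.5, 40], [2, 2.5, 85], [2, 2.5, 130], [2, 2.5, 165], [2, 2.5, 190], [2, 2.5, 210], [2, 2.5, 218], [2, 2.5, 218]], spin=[0, 0, 0, 0, 0, 0, 0, 0])

```text
clock: 12.7
position: [540.7, 167.3, 51.6]
tcp_rot: [-0.185, 0.983, 0.0, -0.0]
ft_force: [-0.1, -0.1, 0.8]
gripper_width: 0.999
grip_force: 0.0
```

Call:
move_arm(jaw=[1, 1, 1, 1, 1, 1, 1, 1], delta_pos=[[0, 0, 0], [0, 0, 0], [0, 0, 0], [0, 0, 0], [0, 0, 0], [0, 0, 0], [0, 0, 0], [0, 0, 0]], spin=[0, 0, 0, 0, 0, 0, 0, 0], squeeze=40)

```text
clock: 13.7
position: [541.0, 167.2, 52.2]
tcp_rot: [-0.185, 0.983, 0.0, 0.0]
ft_force: [-1.1, -0.2, 5.7]
gripper_width: 0.158
grip_force: 41.3
```

Call:
move_arm(jaw=[1, 1, 1, 1, 1, 1, 1, 1], delta_pos=[[0, 5, 0], [0, 15, 0], [0, 25, 0], [0, 35, 0], [0, 45, 0], [0, 53, 0], [0, 57, 0], [0, 57, 0]], spin=[0, 0, 0, 0, 0, 0, 0, 0])

```text
clock: 14.7
position: [520.6, 221.5, 52.2]
tcp_rot: [-0.186, 0.983, 0.0, 0.001]
ft_force: [2.7, 1.0, 5.4]
gripper_width: 0.157
grip_force: 41.5
```

Call:
move_arm(jaw=[1, 1, 1, 1, 1], delta_pos=[[0, 2, 0], [0, 3, 0], [0, 4, 0], [0, 5, 0], [0, 5, 0]], spin=[0, 0, 0, 0, 0])

```text
clock: 15.32
position: [520.5, 221.6, 52.2]
tcp_rot: [-0.186, 0.983, -0.003, 0.001]
ft_force: [7.3, -17.9, 5.0]
gripper_width: 0.159
grip_force: 42.5
```

The tab is 200 mm from the spigot and a firm stop holds it, so the gate is fully open. I release and retreat.

Call:
move_arm(jaw=[1, -1, -1, -1, -1, -1, -1, -1], delta_pos=[[0, -3, 0], [0, -3, 0], [0, -3, 0], [0, -3, 0], [0, -3, 0], [0, -3, -30], [0, -3, -90], [0, -3, -150]], spin=[0, 0, 0, 0, 0, 0, 0, 0])

```text
clock: 16.32
position: [518.7, 222.2, 203.0]
tcp_rot: [-0.186, 0.983, 0.0, -0.001]
ft_force: [0.9, 0.5, -0.4]
gripper_width: 1.002
grip_force: 0.0
```

Call:
move_arm(jaw=[-1, -1, -1, -1], delta_pos=[[30, 0, -40], [60, 0, -60], [60, 0, -60], [60, 0, -60]], spin=[0, 0, 0, 0])

```text
clock: 16.82
position: [463.6, 200.5, 261.4]
tcp_rot: [-0.186, 0.983, 0.0, 0.0]
ft_force: [1.0, -1.0, 0.7]
gripper_width: 0.999
grip_force: 0.0
```

Run:
```python
from h import *
s,im=save("wrist","w5.png"); print(s["position"],s["ft_force"])
a=im; b=cv2.resize(cv2.cvtColor(grab_frame("scene"),cv2.COLOR_RGB2BGR)[180:320,190:390],None,fx=2.2,fy=2.2)
A=cv2.resize(a,(400,300)); B=cv2.resize(b,(400,280)); m=np.zeros((300,800,3),np.uint8); m[:,:400]=A; m[:280,400:]=B
cv2.imwrite("pics/m5.png",m)
```

```text
[463.57955855 200.46688068 261.38711694] [ 0.96155295 -0.98173845  0.68810081]
```

View pics/m5.png

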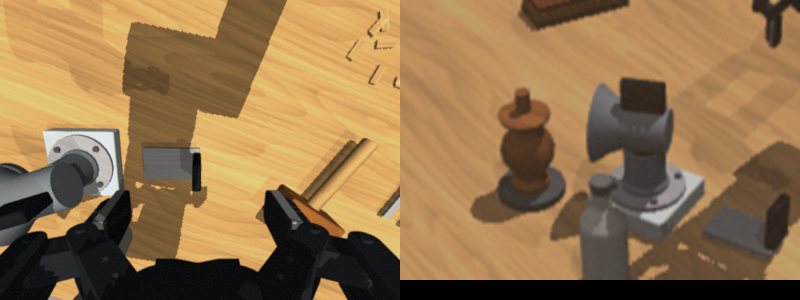

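The final views show the hood seated on the flange with its bell at the urn, and the gate tab pulled out to its stop. The glue and mallet are undisturbed and the gripper is clear.

```bash
python3 -c "
from plant import *
print(finish_job())"
```

```text
the job is handed in; nothing more can be done
None
```

The hood is seated on the spigot flange with its bell facing the urn, the gate is pulled open to its end stop and released, and the job was handed in after about 17 s; no verdict was shown.

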